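Weigh the vial carrier on the hook scale and hang it on the draining rail

ROBOT

A 7-joint arm with a two-finger parallel gripper is mounted at the origin on the work surface. World frame = base frame: x ahead of the robot, y to its left, z up, the work surface at z = 0. Lengths are in m, angles in rad, forces in N, time in s.
With the tool pointing down it reaches from about 0.425 to 0.925 m from the base axis. Payload 6.8 kg.
Tool frame: the origin (TCP) lies on the front face of the gripper's body, between the roots of the fingers; the fingertips stand 73 mm ahead of it and the grasp point (between the pads) lies 54 mm ahead of it (env.nose_length is the distance from the TCP to the fingertips, in m); z points along the fingers, y is the line along which they close (so a half turn about z gives the same grasp; the last joint's range is limited). The gripper opens to 85 mm and grips with 20 to 120 N. Pads are 22 mm wide; open, the fingers measure 114 mm over their backs; the gripper's body (76 mm by 85 mm) begins 54 mm behind the grasp point. The pads swing forward as they close: fully open they stand 13 mm farther back than shut.
Start: joints at [-1.306, 0.477, 0.022, 1.555, -0.011, 1.109, -0.083], TCP at [0.246, 0.629, 0.304] pointing down, gripper open.
Joint ranges: [-2.96, 2.96], [-0.34, 2.1], [-1.41, 1.46], [0.24, 2.44], [-1.37, 4.51], [0.17, 1.92], [-2.96, 2.96]. Speed limits (rad/s): [2.39, 2.39, 3.14, 3.14, 3.14, 3.14, 3.14].

INTERFACE

Orientations are given as a unit quaternion [w, x, y, z].
In Python, from cell import env, kin, camera, calibration, job gives the robot as it stands. The module is installed in compiled form; this text tells all that it offers. Calls block until the motion is done:
- env.reach(position, orientation): joint-space move of the TCP to a pose.
- env.movel(position, velocity=0.15, rot=None, stop_force=None): straight line of the TCP; rot=None keeps the orientation; velocity is the mean speed in m/s. With stop_force (N) it stops when the force on the tool has changed by that much, and returns True; else False.
- env.goto_joints(angles): joint-space move.
- env.grip(opening, f_grip=None): finger opening in m; f_grip is the grip in N (None keeps the last); returns when the fingers have stopped.
- env.dwell(seconds).
- kin.inverse_kinematics(position, orientation): joint angles nearest the present ones, or None.
- env.get_state(): the state.
- camera(name): name is "scene" or "top" or "wrist"; returns (picture, depth): 420x560x3 uint8, blue, green, red; 420x560 float32, m along the optical axis (not along the pixel's ray), 0 where there is no reading.
- calibration(name): a dict with "fx", "fy", "cx", "cy" (pixels), "rvec" (rotation vector, rad) and "tvec" (3), from world to camera coordinates, as OpenCV has them. Camera axes: x right, y down, z forward; pixel columns grow to the right and rows downward; lengths in m; the calibration is good to about 2 mm. A picture is of the moment at which its call begins: read the wrist's pose just before it. calibration takes no time and is no camera call; for the wrist camera it gives the pose at the moment of the call.
A pose or a line that the arm cannot do raises env.PlanningError and nothing moves.
- job.job_done(): hands the job in; it is judged then, once.
The state is a dict: "time": time; "qpos": joint angles; "joint_velocities": joint speeds; "joint_torque": joint torques, N m; "tcp_pos": TCP position; "orientation": TCP orientation; "force": force on the tool from outside, world axes, zero at the start; "torque": the same for the moment, N m; "opening": finger opening in m; "gripper_force": force on a finger pad.
Only numpy, scipy, OpenCV 4.12 (cv2) and the standard library are available. Lean on these libraries where they do the work, as an engineer would, in place of code of your own. Each camera call takes 0.05 s, during which the arm holds its last target. There are 200 camera calls.

TASK

Weigh the blue twin-vial carrier: lower it gently over the arm of the hook scale so that the arm takes the weight without dropping or bouncing, let go, and leave it hanging untouched until it has been still for a good second. Then lift it off again just as gently and hang it, set down softly, astride the bar of the draining rail, in free space beside the orange carrier. Keep the blue carrier upright throughout and leave the orange carrier and the two amber flasks where they are.

Things in the scene. Friction and masses are not known exactly. Their poses are not given: they have to be found in the camera images.
- carrier: Blue twin-vial carrier, loose, upright; 140 mm wide (y), 36 deep (x), 126 high, alike from both sides. An inverted-U steel strap 30 mm wide (x), 6 thick; each leg has a blue block (36 x 34 x 40 mm, centred 53 mm out) with a capped amber vial on it. Opening between the legs 64 mm wide, open below. Origin: centre of the underside, z up. Unknown weight, 0.21 to 0.76 kg
- carrier_crown (a point): Underside of the blue carrier's ridge, midway between its legs, 85 mm above its underside; a bar's centre line lies 5 mm below this point when the carrier hangs on it. The strap's top is a shallow roof (12 degree slopes), so it centres itself on a bar running along the carrier's x. Axes as the carrier
- carrier_tab (a point): Grip point on the blue tab that stands on the carrier's roof, 112 mm above the underside (27 above the crown). The tab is 30 mm (x) by 12 mm (y, the thickness to grip) and spans 91 to 126 mm above the underside. Axes as the carrier
- scale: Hook scale, fixed: white base plate (200 x 150 x 12 mm, from 145 mm in front of the origin to 55 mm behind), grey column 50 mm wide whose front face is at the origin, 318 mm tall with its cap. Origin: on the bench under the column's front face. Its -x is the way the weighing arm points, z up
- hook_seat (a point): Where a load should hang: centre line of the scale's level weighing arm (steel, 10 mm round), 100 mm in front of the column, 205 mm above the bench unloaded; moves with the arm. Axes as the scale: the arm runs along x; its free end, 36 mm towards -x, turns up to 27 mm above the centre line. A sliding block, 58 mm wide, holds it 78 mm towards +x. About 25 mm of arm is free each side
- hook (a joint): How far the weighing arm is pushed down, m: 0 unloaded (top stop), 0.125 at most. Spring 80 N/m, giving from 0.1 N on (25 to 92 mm for the carrier), lightly damped, at rest within about 1.5 s. Delicate: the arm must never travel faster than 0.1 m/s, up or down; letting go more than about 8 mm from the balance height, or lifting off fast, does that
- rail: Draining rail, fixed: white tray 100 mm (x) by 400 mm (y), 12 mm thick, two posts at y = -185 and +185 mm with black ball tops reaching 137 mm, and a level steel bar between them along y. Origin: centre of the underside, z up
- rail_mid (a point): Middle of the rail's bar, on its centre line, 120 mm above the bench; the bar (10 mm round) runs along y, and carriers may hang within 150 mm of this point either way. Lower carriers onto it, do not let them fall more than about 8 mm. Axes as the rail
- carrier_hung: The orange carrier, loose, same shape and size as the blue one (origin at the centre of its underside, z up), already hanging on the rail's bar; leave it there
- flask_a: Amber volumetric flask with white stopper, 72 mm across, 181 mm tall, standing loose beyond the scale; origin at the centre of its underside. Leave it alone
- flask_b: Second amber flask like the first. Leave it alone
Things that resemble listed ones, but are neither listed nor needed, are in the scene too. What is shaped like the carrier but pink or red is not meant.

How it is judged:
By the outcome, as a careful person would: the job done as asked, in the order asked, and still so for the second after the job is handed in, with the robot touching nothing.
It also fails if it takes over 72 s, if anything falls off the work surface, if the arm or the gripper's body presses on something with over 40 N, if the wrist force passes 120 N, or if a joint passes its speed limit or range.

## Working session

There is one attempt and no reset: what is moved stays moved. The work goes in short steps, each a Python script; the robot and the scene stay as the last script left them, time stands still between calls to the robot, and variables do not carry over. Pictures are saved under pics/ and viewed, at most 10 in all, crops included, and the job is handed in when it is done.

```bash
mkdir -p pics; ls; cat > h.py <<'E'
from cell import env, kin, camera, calibration, job
import numpy as np, cv2
def pts(name):
    c=calibration(name); im,d=camera(name)
    R=cv2.Rodrigues(np.array(c["rvec"],float))[0]; t=np.array(c["tvec"],float).ravel()
    v,u=np.indices(d.shape)
    p=np.stack([(u-c["cx"])/c["fx"]*d,(v-c["cy"])/c["fy"]*d,d],-1)
    return im,d,(p-t)@R   # world points
E
python3 - <<'E'
from h import *
for n in("scene","top"):
    im,d,P=pts(n); cv2.imwrite(f"pics/{n}0.png",im); np.savez(f"{n}0.npz",im=im,d=d,P=P)
    c=calibration(n); print(n,c)
print(env.get_state())
E
```

```text
pics
scene {'fx': 437.89107912962373, 'fy': 437.89107912962373, 'cx': 288.4616854915318, 'cy': 204.35453999988079, 'rvec': array([ 2.18475261,  0.97448873, -0.38709487]), 'tvec': array([-0.38453263, -0.19082139,  1.382496  ])}
top {'fx': 478.6842487519489, 'fy': 478.6842487519489, 'cx': 272.46452104350806, 'cy': 215.61656833588205, 'rvec': array([ 2.16282771, -2.03426531,  0.22062515]), 'tvec': array([-0.00971501,  0.58235803,  1.09075958])}
{'time': 0.1, 'qpos': array([-1.30607255,  0.47776267,  0.02237411,  1.55633152, -0.01148301,
        1.10931268, -0.08308754]), 'joint_velocities': array([ 0.00014841, -0.00116836,  0.00187717, -0.00154866, -0.00141853,
        0.00101126,  0.00110391]), 'joint_torque': array([ 4.20767828e-03, -5.97766507e+01,  1.61374222e+00, -2.81957871e+01,
        1.28311824e-02,  5.09069388e-03, -3.34675622e-05]), 'tcp_pos': array([0.24574056, 0.62824098, 0.30300202]), 'orientation': array([-8.01241665e-05,  1.85328017e-01,  9.82676353e-01, -8.39009825e-04]), 'force': array([0.48276227, 0.62726359, 0.1037597 ]), 'torque': array([ 0.01098254,  0.01607886, -0.0343169 ]), 'gripper_force': 0.0, 'opening': 0.0853364457847155}
```

View pics/scene0.png

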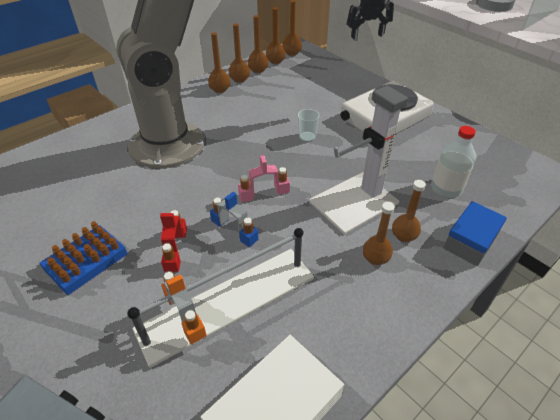

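View pics/top0.png

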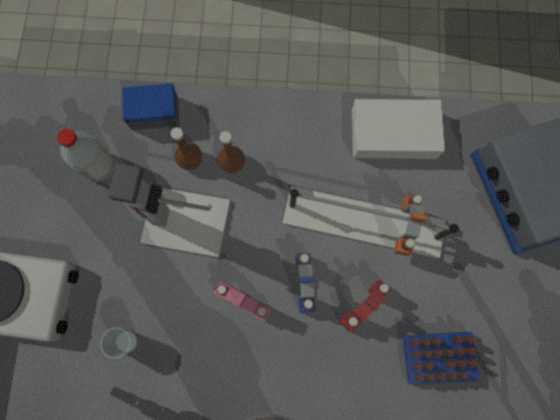

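Candidates for the blue carrier:
- Blue pair of blocks with strap: scene (233,218), top (306,282). This fits the description.
- Pink carrier: scene (263,178), top (242,300).
- Red carrier: scene (172,240), top (366,306).
- Orange carrier, hanging: scene (185,310).
- Blue rack: scene (83,258).
- Blue box: scene (478,230).

I choose the first. Next I'll measure it and check it in a crop.

```bash
cat > m.py <<'E'
from h import *
T=np.load("top0.npz");S=np.load("scene0.npz")
def hsv(a): return cv2.cvtColor(a,cv2.COLOR_BGR2HSV)
def rep(nm,P):
    if len(P)<3: print(nm,"none");return
    print(nm,len(P),"med",np.median(P,0).round(4),"lo",np.percentile(P,2,0).round(4),"hi",np.percentile(P,98,0).round(4))
def sel(D,box,lo,hi):
    u0,v0,u1,v1=box; m=cv2.inRange(hsv(D["im"]),lo,hi)>0
    k=np.zeros_like(m);k[v0:v1,u0:u1]=1
    m&=k&(D["d"]>0); return D["P"][m]
for n,D,b in(("top",T,(290,245,325,318)),("scene",S,(205,185,265,250))):
    p=sel(D,b,(100,90,40),(130,255,255)); rep(n+" blue",p)
    for z0,z1 in((.03,.045),(.088,.13)):
        q=p[(p[:,2]>z0)&(p[:,2]<z1)]; rep(f"  z{z0}",q)
        if z0>.08 and len(q)>3: print("  rect",cv2.minAreaRect(q[:,:2].astype(np.float32)))
        if z0<.08:
            import itertools
            c=np.median(q,0); _,_,V=np.linalg.svd(q[:,:2]-q[:,:2].mean(0),full_matrices=False); print("  axis deg",np.degrees(np.arctan2(V[0,1],V[0,0])))
# rail balls, arm, orange
for n,D,bs in(("top",T,[(285,185,302,210),(436,222,460,240)]),("scene",S,[(290,225,306,242),(125,304,143,322)])):
    for b in bs: 
        p=sel(D,b,(0,0,0),(180,255,70)); p=p[p[:,2]>.09]; rep(n+" ball",p)
for n,D,b in(("top",T,(385,190,430,260)),("scene",S,(160,265,210,345))):
    p=sel(D,b,(3,150,90),(16,255,255)); rep(n+" orange",p); rep("   tab",p[p[:,2]>p[:,2].max()-.04+.005])
# heights in arm regions
for n,D,b in(("top",T,(160,185,215,215)),("scene",S,(330,125,385,165))):
    P=D["P"][b[1]:b[3],b[0]:b[2]].reshape(-1,3); q=P[(P[:,2]>.17)&(P[:,2]<.25)]; rep(n+" arm",q)
    if len(q): print(q[np.argsort(q[:,1])][::max(1,len(q)//14)].round(3))
for n,D,b in(("top",T,(100,150,165,220)),("scene",S,(365,80,415,205))):
    P=D["P"][b[1]:b[3],b[0]:b[2]].reshape(-1,3); q=P[(P[:,2]>.29)&(P[:,2]<.34)]; rep(n+" cap",q)
    if len(q): r=cv2.minAreaRect(q[:,:2].astype(np.float32)); print(r)
# base plate
for n,D,b in(("top",T,(135,180,235,265)),("scene",S,(305,165,400,235))):
    p=sel(D,b,(0,0,130),(180,60,255)); p=p[(p[:,2]>.004)&(p[:,2]<.02)]; rep(n+" plate",p); print(cv2.minAreaRect(p[:,:2].astype(np.float32)))
for n,D,b in(("top",T,(270,180,460,265)),):
    p=sel(D,b,(0,0,130),(180,60,255)); p=p[(p[:,2]>.004)&(p[:,2]<.02)]; rep(n+" tray",p); print(cv2.minAreaRect(p[:,:2].astype(np.float32)))
a=cv2.resize(T["im"][240:325,265:350],(400,400),interpolation=2);b=cv2.resize(S["im"][180:260,195:275],(400,400),interpolation=2)
cv2.imwrite("pics/crop1.png",np.hstack([a,b]))
E
python3 m.py
```

```text
top blue 170 med [ 0.424  -0.0574  0.0411] lo [ 0.3615 -0.0852  0.0265] hi [ 0.4963 -0.0371  0.1286]
  z0.03 98 med [ 0.3748 -0.0566  0.0394] lo [ 0.3613 -0.0854  0.0358] hi [ 0.4964 -0.0367  0.0434]
  axis deg -170.47256041546677
  z0.088 65 med [ 0.4292 -0.0603  0.1253] lo [ 0.4241 -0.0737  0.0981] hi [ 0.4344 -0.0465  0.1288]
  rect ((0.42952361702919006, -0.060125842690467834), (0.010621516965329647, 0.027712689712643623), 8.905710220336914)
scene blue 517 med [ 0.4391 -0.0693  0.0377] lo [ 0.3686 -0.0878  0.0028] hi [ 0.5023 -0.038   0.1271]
  z0.03 157 med [ 0.4864 -0.069   0.039 ] lo [ 0.3685 -0.0875  0.031 ] hi [ 0.5026 -0.0387  0.0415]
  axis deg 12.778865074668586
  z0.088 161 med [ 0.4364 -0.0644  0.1144] lo [ 0.4266 -0.0774  0.0921] hi [ 0.4404 -0.0484  0.1279]
  rect ((0.4332975149154663, -0.06295403093099594), (0.014916623011231422, 0.032395072281360626), 1.9333927631378174)
top ball 76 med [ 0.6212 -0.0211  0.1331] lo [ 0.6145 -0.0309  0.0921] hi [ 0.6318 -0.0121  0.1378]
top ball 102 med [ 0.5617 -0.3825  0.1317] lo [ 0.5548 -0.3942  0.0908] hi [ 0.5719 -0.3762  0.137
[... 1736 characters left out ...]
97, 0.30775168538093567), (0.05523427203297615, 0.07276717573404312), 84.73135375976562)
top plate 1872 med [0.5731 0.2233 0.0123] lo [0.4914 0.148  0.0076] hi [0.6365 0.3359 0.017 ]
((0.5679605603218079, 0.24666140973567963), (0.19666361808776855, 0.14838026463985443), 82.71482849121094)
scene plate 2427 med [0.571  0.221  0.0118] lo [0.4928 0.1451 0.0072] hi [0.6403 0.3272 0.0152]
((0.5521221160888672, 0.23073792457580566), (0.25296464562416077, 0.2324908971786499), 56.17580795288086)
top tray 3345 med [ 0.5919 -0.1794  0.0118] lo [ 0.5311 -0.3786  0.0072] hi [ 0.6525 -0.0108  0.0166]
((0.5945814251899719, -0.2025606632232666), (0.39691492915153503, 0.09926028549671173), 80.53362274169922)
```

View pics/crop1.png

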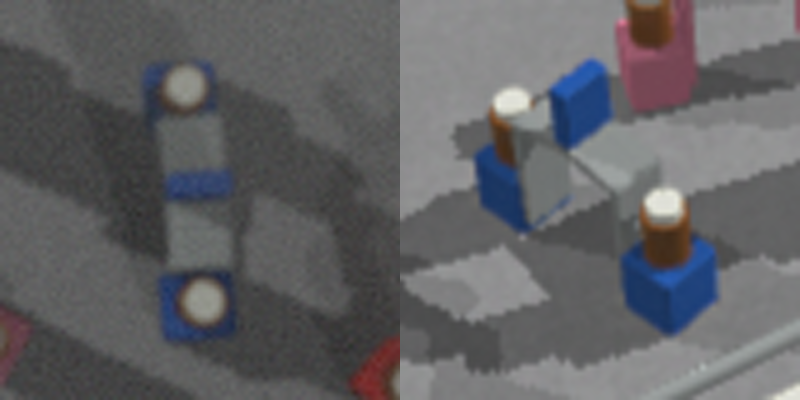

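The crop confirms it: blue blocks with steel strap and tab in both halves, upright on the bench. I'll move over it by a high route and refine with the wrist camera.

```bash
cat >> h.py <<'E'
from scipy.spatial.transform import Rotation as Rn
def q(deg):  # tool down, closing axis y at angle deg
    a=np.radians(deg); y=np.array([np.cos(a),np.sin(a),0]); z=np.array([0,0,-1.]); x=np.cross(y,z)
    w=Rn.from_matrix(np.c_[x,y,z]).as_quat(); return w[[3,0,1,2]]
def F(n=10):
    f=[]
    for _ in range(n): f.append(env.get_state()["force"]); env.dwell(.03)
    return np.mean(f,0).round(3)
def blue(im,P,d,z0,z1):
    m=(cv2.inRange(cv2.cvtColor(im,cv2.COLOR_BGR2HSV),(100,90,40),(130,255,255))>0)&(d>0)&(P[...,2]>z0)&(P[...,2]<z1)
    return m
def st():
    s=env.get_state(); print("t",round(s["time"],2),"tcp",s["tcp_pos"].round(4),"F",s["force"].round(2),"open",round(s["opening"],4),"gf",round(s["gripper_force"],1)); return s
E
python3 - <<'E'
from h import *
p=env.get_state()["tcp_pos"]
env.movel([p[0],p[1],.47],.3)
env.reach([.431,-.0615,.47],q(9))
env.movel([.431,-.0615,.34],.25); env.dwell(.2)
s=st(); print(s["qpos"].round(2),F())
im,d,P=pts("wrist"); cv2.imwrite("pics/w1.png",im); np.savez("w1.npz",im=im,d=d,P=P)
m=blue(im,P,d,.09,.14); Q=P[m]
if len(Q):
    top=Q[Q[:,2]>np.percentile(Q[:,2],95)-.006]
    print(len(Q),np.median(top,0),cv2.minAreaRect(top[:,:2].astype(np.float32)))
m=blue(im,P,d,.034,.046);Q=P[m]
if len(Q): print(cv2.minAreaRect(Q[:,:2].astype(np.float32)))
E
```

```text
t 4.2 tcp [ 0.4319 -0.0615  0.3413] F [-0.69 -0.06 -0.1 ] open 0.0854 gf 0.0
[-0.88 -0.01  0.9   2.09  0.01  1.05  0.18] [-0.145 -0.074  0.101]
487 [ 0.43069729 -0.0604332   0.12556268] ((0.4310535192489624, -0.06167863681912422), (0.010593818500638008, 0.029737889766693115), 8.767346382141113)
((0.43085241317749023, -0.06121552735567093), (0.13843445479869843, 0.03427867218852043), 7.4977030754089355)
```

View pics/w1.png

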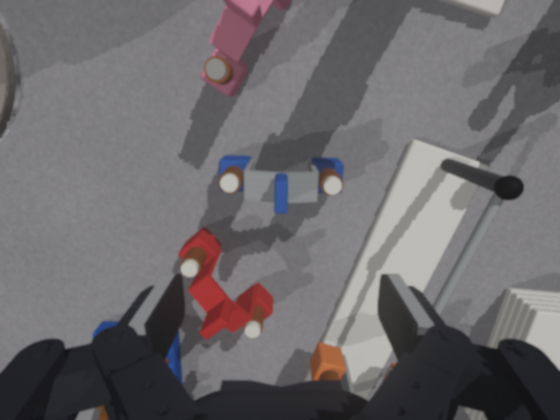

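The blue carrier sits at pixel (281,185), tab upright and clear all round. Pink (218,70) and red (190,265) are well away from the fingers. Now I'll grasp, lift and weigh by wrist force.

```bash
python3 - <<'E'
from h import *
o=q(8.3)
env.movel([.431,-.0616,.24],.2,rot=o); env.grip(.05)
env.movel([.431,-.0616,.167],.08); env.dwell(.3); f0=F(15); print("F0",f0)
env.grip(0.0,40); st()
env.movel([.431,-.0616,.21],.05); env.dwell(.4); f1=F(15); print("F1",f1,"dW",f1-f0); st()
env.movel([.431,-.0616,.44],.25); env.dwell(.5); print(F(20))
env.movel([.56,.11,.44],.2,rot=q(-6.4)); env.dwell(.3); print(F(10)); s=st(); print(s["qpos"].round(2))
im,d,P=pts("wrist"); cv2.imwrite("pics/w2.png",im); np.savez("w2.npz",im=im,d=d,P=P)
im,d,P=pts("scene"); cv2.imwrite("pics/s2.png",im)
E
```

```text
F0 [ 0.1    0.068 -0.068]
t 7.96 tcp [ 0.4311 -0.0616  0.1671] F [ 0.24 -0.03  1.55] open 0.0114 gf 39.7
F1 [-0.083 -0.047 -5.536] dW [-0.183 -0.115 -5.468]
t 9.87 tcp [ 0.431  -0.0616  0.21  ] F [-1.19 -0.36 -5.7 ] open 0.0114 gf 38.8
[ 0.057  0.027 -5.419]
[ 0.146 -0.24  -5.333]
t 13.96 tcp [0.56 0.11 0.44] F [-0.    0.05 -5.36] open 0.0115 gf 39.0
[-0.97  0.25  0.84  1.67 -0.19  1.31 -0.21]
```

View pics/w2.png

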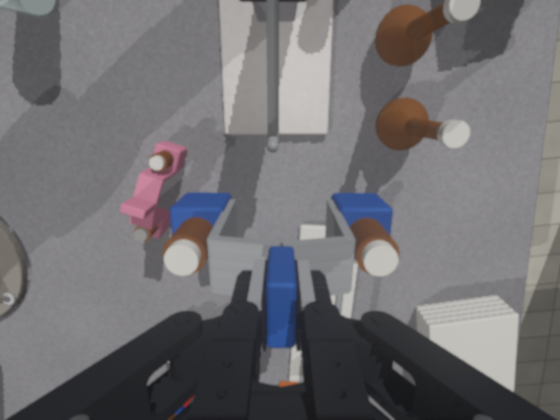

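Wrist view: carrier held level between the fingers, tab at (281,295). The scale arm runs straight ahead from (273,5) to its tip at (273,143). I'll measure the arm and slider from this view.

```bash
python3 - <<'E'
from h import *
D=np.load("w2.npz"); P=D["P"]
for r in range(4,152,12):
    row=P[r:r+6,245:300].reshape(-1,3); k=(row[:,2]>.185)&(row[:,2]<.25)
    if k.sum()>3: print(r,k.sum(),np.median(row[k],0).round(4),row[k,2].max().round(4))
Q=P[:152,255:295].reshape(-1,3); Q=Q[(Q[:,2]>.2)&(Q[:,2]<.214)&(Q[:,1]<.25)]
vx,vy,x0,y0=cv2.fitLine(Q[:,:2].astype(np.float32),cv2.DIST_HUBER,0,.01,.01).ravel(); print(np.degrees(np.arctan2(vy,vx)),x0,y0)
for y in(.15,.19,.25): print(y,x0+(y-y0)*vx/vy)
E
```

```text
4 78 [0.5697 0.2606 0.2086] 0.2112
16 78 [0.5687 0.2524 0.2088] 0.2119
28 77 [0.5677 0.2439 0.2087] 0.211
40 78 [0.5666 0.2353 0.2089] 0.211
52 72 [0.5659 0.2264 0.209 ] 0.2112
64 72 [0.5649 0.2174 0.2087] 0.2116
76 72 [0.5638 0.2083 0.2091] 0.2108
88 71 [0.5628 0.1988 0.2089] 0.2114
100 72 [0.5615 0.1893 0.2088] 0.2112
112 72 [0.5603 0.1795 0.2088] 0.2103
124 72 [0.5592 0.1695 0.2087] 0.211
136 71 [0.5581 0.1605 0.2199] 0.2295
148 45 [0.5572 0.1525 0.2299] 0.2328
83.406784 0.5636347 0.20767747
0.15 0.5569681
0.19 0.56159145
0.25 0.5685265
```

```bash
python3 - <<'E'
from h import *
x,y=.5617,.191; o=q(-6.6)
env.movel([x,y,.44],.12,rot=o); env.movel([x,y,.31],.08); env.dwell(.4); print(F(15)); st()
for z in(.275,.255,.238):
    env.movel([x,y,z],.03); env.dwell(.2); print(z,F(10))
st()
for n in("scene","wrist"): im,d,P=pts(n); cv2.imwrite(f"pics/{n}3.png",im)
a=cv2.imread("pics/scene3.png")[60:240,280:460]; cv2.imwrite("pics/c3.png",cv2.resize(a,(600,600),interpolation=2))
E
```

```text
[-0.363 -0.122 -5.442]
t 17.56 tcp [0.5617 0.191  0.31  ] F [-0.04  0.32 -5.17] open 0.0116 gf 39.0
0.275 [ 0.225  0.367 -3.973]
0.255 [ 1.351  0.048 -2.406]
0.238 [ 2.112 -0.093 -0.935]
t 22.01 tcp [0.5618 0.191  0.2381] F [ 2.52 -0.33 -0.95] open 0.0115 gf 39.7
```

View pics/c3.png

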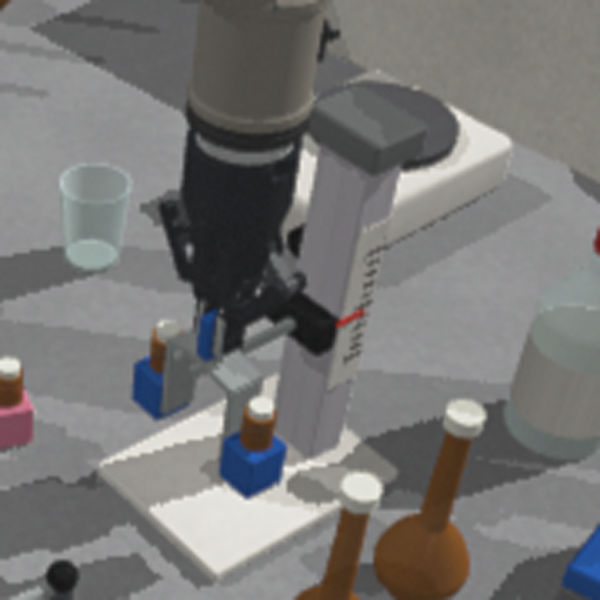

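Scene crop: the arm passes under the strap roof near (215,370) and is partly lowered, with the carrier level and clear of everything else. There is a growing +x side force, so the bar sits on the roof's +x slope. I'll nudge the carrier +x before going on.

```bash
python3 - <<'E'
from h import *
x,y,z=.5617,.191,.238
for i in range(4):
    x+=.0008; env.movel([x,y,z],.02); env.dwell(.15); f=F(8); print(round(x,4),f,env.get_state()["torque"].round(3))
    if f[0]<.4: break
st()
E
```

```text
0.5625 [-1.001  0.319 -1.145] [ 0.002  0.278 -0.027]
t 22.77 tcp [0.5621 0.191  0.2378] F [-1.96 -0.2  -1.69] open 0.0114 gf 39.7
```

```bash
python3 - <<'E'
from h import *
x,y=.5622,.191
env.movel([x,y,.231],.02); env.dwell(.4); f=F(20); print(f)
z=.231+(f[2]-0.0)/80; print("z target",z)
env.movel([x,y,z],.015); env.dwell(.4); f=F(20); print(f); st()
E
```

```text
[-2.376  0.23  -0.539]
z target 0.2242625
[-2.981 -0.198  0.167]
t 26.01 tcp [0.5622 0.191  0.2243] F [-1.65  0.16  0.74] open 0.0113 gf 39.8
```

```bash
python3 - <<'E'
from h import *
x,y=.5619,.191
env.movel([x,y,.2252],.01); env.dwell(.3); print(F(10))
env.grip(.045); st()
env.movel([x,y,.2252+.075],.08); env.dwell(1.2)
im,d,P=pts("wrist"); cv2.imwrite("pics/w4.png",im)
def meas(im,d,P):
    m=blue(im,P,d,.15,.26); Q=P[m]; tz=np.percentile(Q[:,2],97)
    t=Q[(Q[:,2]>tz-.006)]; return len(t),tz.round(4),np.median(t,0).round(4),cv2.minAreaRect(t[:,:2].astype(np.float32))
print(meas(im,d,P))
env.dwell(1.2); print(meas(*pts("wrist"))); st()
E
```

```text
[-0.856 -0.037 -0.185]
t 27.31 tcp [0.562  0.191  0.2253] F [-0.5  -0.13  0.43] open 0.0452 gf 0.0
(866, np.float64(0.1847), array([0.5618, 0.1923, 0.1836]), ((0.5615792870521545, 0.19107942283153534), (0.02902819588780403, 0.010966365225613117), 83.78888702392578))
(864, np.float64(0.1847), array([0.5618, 0.1923, 0.1836]), ((0.5615797638893127, 0.19121144711971283), (0.029162077233195305, 0.01098520215600729), 83.80376434326172))
t 30.89 tcp [0.5619 0.191  0.3002] F [ 0.41 -0.72  0.67] open 0.0451 gf 0.0
```

View pics/w4.png

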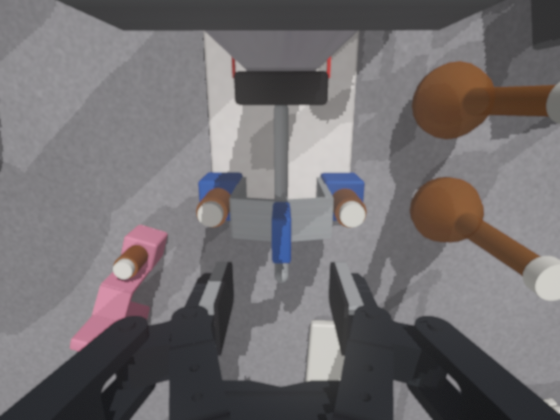

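Carrier hangs level and still: tab at (282,232), and the tab height and angle are the same in two readings 1.2 s apart. Now I'll wait a little more, regrip, lift off gently and view the rail.

```bash
python3 - <<'E'
from h import *
x,y=.5617,.1912;o=q(-6.4)
env.dwell(.5)
env.movel([x,y,.2248],.06,rot=o); env.dwell(.2); print(F(5)); env.grip(0.0,40); print(F(8)); st()
env.movel([x,y,.31],.03); env.dwell(.2); print(F(8))
env.movel([x,y,.44],.15)
env.movel([.588,-.25,.44],.2,rot=q(-9.4)); env.dwell(.3); print(F(8)); st()
im,d,P=pts("wrist"); cv2.imwrite("pics/w5.png",im); np.savez("w5.npz",im=im,d=d,P=P)
Q=P[:200].reshape(-1,3); Q=Q[(Q[:,2]>.116)&(Q[:,2]<.13)&(abs(Q[:,0]-.605)<.05)&(Q[:,1]<-.04)&(Q[:,1]>-.25)]
vx,vy,x0,y0=cv2.fitLine(Q[:,:2].astype(np.float32),cv2.DIST_HUBER,0,.01,.01).ravel(); print(len(Q),np.median(Q,0),np.degrees(np.arctan2(vy,vx)))
for yy in(-.04,-.1,-.16): print(yy,x0+(yy-y0)*vx/vy)
b=P[...,2]; B=P[(b>.125)&(b<.145)&(abs(P[...,0]-.625)<.03)&(abs(P[...,1]+.022)<.03)]; print("ball",len(B),np.median(B,0),B.max(0))
E
```

```text
[-0.378  0.089  0.231]
[ 0.774 -0.335 -0.193]
t 33.83 tcp [0.5618 0.1912 0.2249] F [0.6  0.03 1.11] open 0.0112 gf 44.0
[-0.031  0.02  -5.274]
[ 0.139 -0.006 -5.343]
t 41.23 tcp [ 0.588 -0.25   0.44 ] F [-1.21  0.13 -5.08] open 0.0114 gf 43.1
1556 [ 0.60257343 -0.15567036  0.12393124] 80.570694
-0.04 0.62179846
-0.1 0.611834
-0.16 0.6018695
  return _methods._mean(a, axis=axis, dtype=dtype,
  ret = um.true_divide(
Traceback (most recent call last):
ValueError: zero-size array to reduction operation maximum which has no identity
```

View pics/w5.png

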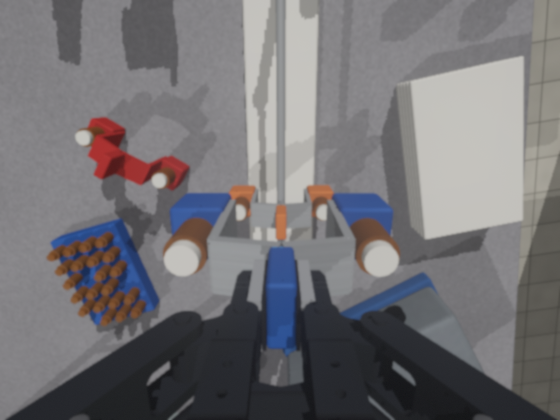

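Wrist view: the bar runs along column 281 and is free ahead of the orange carrier at (281,205); the orange carrier is untouched. I'll place the blue one about 145 mm further along the bar.

```bash
python3 - <<'E'
from h import *
x,y=.6027,-.155
env.movel([x,y,.44],.15,rot=q(-9.43)); env.movel([x,y,.32],.2); env.movel([x,y,.218],.08); env.dwell(.3); f0=F(8); print(f0)
print(env.movel([x,y,.2025],.015,stop_force=4)); env.dwell(.2); f=F(8); s=st(); print(f)
if f[2]<-1.5:
    print(env.movel([x,y,s["tcp_pos"][2]-.003],.01,stop_force=3.5)); env.dwell(.2); f=F(8); st(); print(f)
if abs(f[0])>1.5:
    env.movel([x+(.0006 if f[0]>0 else -.0006),y,env.get_state()["tcp_pos"][2]],.01); env.dwell(.15); print(F(6))
E
```

```text
[-0.021  0.185 -5.399]
True
t 46.01 tcp [ 0.6026 -0.155   0.2069] F [-1.22  0.26  5.08] open 0.0113 gf 44.8
[-0.662  0.262  5.063]
```

```bash
python3 - <<'E'
from h import *
x,y=.6027,-.155
env.grip(.045); env.dwell(.2); st()
env.movel([x,y,.30],.08); env.movel([x,y,.42],.2); env.dwell(.8)
im,d,P=pts("wrist"); m=blue(im,P,d,.13,.19); Q=P[m]; t=Q[Q[:,2]>np.percentile(Q[:,2],97)-.006]
print(np.median(t,0),np.percentile(Q[:,2],97),cv2.minAreaRect(t[:,:2].astype(np.float32)))
s,_,_=pts("scene"); cv2.imwrite("pics/final.png",np.hstack([cv2.resize(s[180:380,90:350],(400,308)),cv2.resize(im,(400,308))])); st()
E
```

```text
t 46.62 tcp [ 0.6014 -0.1543  0.2052] F [ 0.05 -0.1   0.16] open 0.045 gf 0.0
[ 0.60139081 -0.15379898  0.16560617] 0.16686709700184338 ((0.6012217402458191, -0.154706671833992), (0.02843698114156723, 0.010974851436913013), 80.38616943359375)
t 49.61 tcp [ 0.6027 -0.155   0.42  ] F [0.64 0.66 0.11] open 0.0447 gf 0.0
```

View pics/final.png

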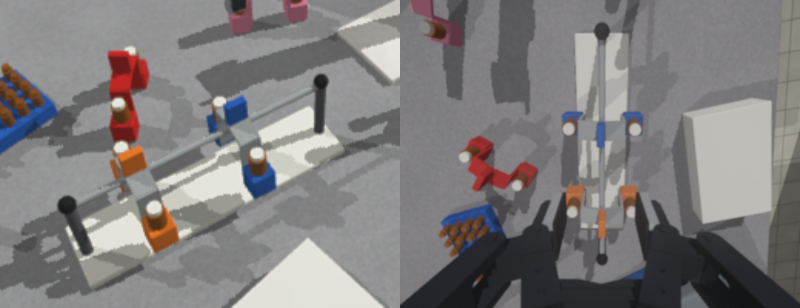

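The final view shows the blue carrier level astride the bar (tab at (236,110) left, (601,132) right), well clear of the orange carrier. The robot is free of everything.

```bash
python3 -c "
from h import *
print(job.job_done())"
```

```text
the job is handed in; nothing more can be done
None
```

The blue carrier was weighed on the hook scale at about 0.55 kg (from wrist force), then hung on the rail about 145 mm from the orange carrier; I handed the job in at about 50 s of the 72 s limit.

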